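# Close the glue press on a laptop

## Task

The lid of the laptop in the glue press has just been re-bonded: clamp it. Swing the blue bridge shut so that its hook goes fully onto the pin and the red safety latch snaps shut behind the pin, then wind the star wheel clockwise until the sprung foot touches the lid and go on about half a turn more, never so far that the spring goes solid. Leave the laptop where it lies and the things around it undisturbed.

Things in the scene. Friction and masses are not known exactly. Their poses are not given: they have to be found in the camera images.
- press: Bench glue press, fixed: grey plate 360 x 400 x 18 mm with a 3 mm rubber mat. Origin: centre of the plate's underside, on the table. +x runs from the pin pillar (x = -140 mm, robot's side at yaw 0) to the hinge post (x = +140 mm), both at y = 0; the bridge stands open to its +y side. The star wheel's axis is at x = y = 0 once the bridge is shut
- pin (a point): Middle of the upright steel pin, 16 mm diameter, 97 mm above the table: the neck of the front pillar, below its round head (27 mm diameter, top at 121 mm)
- bridge_hinge (a point): On the vertical hinge axis of the blue bridge, at its top face, 110 mm above the table
- bridge (a joint): Swing of the blue bridge, rad: 0 = shut, hook home on the pin; grows as it opens to the press's +y side (clockwise from above); starts 0.65 to 1.05. Swings level, about 1 N at the knob, stays where left. From 0.15 the pin pushes the latch aside (up to about 10 N at the knob); the latch snaps shut behind the pin only below about 0.015. Once latched it can rattle back to 0.07, no further
- knob (a point): Centre (half-way up) of the black round handle knob on the bridge, 28 mm diameter, 112 to 162 mm above the table, on the bridge's centre line 238 mm from the hinge axis. The bridge is a bar 36 mm wide, 86 to 110 mm above the table; the hook's mouth is centred 280 mm from the hinge axis and the bridge ends at 307 mm
- latch_mid (a point): Middle of the red sprung latch bar, 20 mm long, that spans the hook's mouth, 97 mm above the table
- latch (a joint): Latch, rad: 0 = shut across the mouth (its spring holds it there), grows to about 1.5 as the pin pushes it inwards; it opens inwards only. Shut with the bridge below 0.085 means hooked and locked
- wheel_hub (a point): Centre of the star wheel at spoke height, on the bridge 140 mm from its hinge axis; axis upright. Four spokes at right angles: 11 mm rods with 20 mm black balls centred 65 mm from the axis; hub 38 mm diameter, its cap 18 mm above spoke centre. 155 mm above the table at wheel = 0, sinks 16 mm a turn; only the bridge (bar top at 110 mm, a boss of 52 mm diameter to 120 mm) lies beneath
- wheel (a joint): Turn of the star wheel, rad, grows clockwise seen from above, which winds the foot down 16 mm a turn. At 0 (and every quarter turn) one spoke points along the bridge to its hinge and one to the knob. Starts 0 to 1.5; stops at 9.5. The foot touches the lid at 2.75; its spring goes solid at about 8.1. Takes about 3 N at the spokes, stays where left
- foot (a joint): How far the sprung foot is pressed up into the spindle, m: 0 = free, 0.014 = spring solid; 5 N of preload and 1 N a mm
- foot_face (a point): Centre of the underside of the round rubber-faced foot, 84 mm diameter, under the star wheel; 3 to 7 mm above the lid at the start
- laptop: Shut laptop, black with a grey lid, 205 x 300 x 18 mm, 1.3 kg, lying loose on the press's mat, lid up; origin at the centre of its underside, 21 mm above the table, long side along its y
- screwdriver: Orange-handled screwdriver, 190 mm, lying on the press's plate beside the laptop (bystander)
- mouse: Black mouse 108 x 60 x 30 mm (bystander)
- multimeter: Red multimeter 165 x 80 x 36 mm (bystander)
- drive: Silver disk drive 100 x 70 x 10 mm (bystander)
- screw_tray: Blue divided screw tray 130 x 180 x 28 mm (bystander)
- spray_can: Spray can, 58 mm diameter, 170 mm tall (bystander)

How it is judged:
By the outcome, as a careful person would: the job done as asked, in the order asked, and still so for the second after the job is handed in, with the robot touching nothing.
It also fails if it takes over 58 s, if anything falls off the work surface, if the arm or the gripper's body presses on something with over 40 N, if the wrist force passes 120 N, or if a joint passes its speed limit or range.

## Robot

A 6-joint arm with a two-finger parallel gripper is mounted at the origin on the work surface. World frame = base frame: x ahead of the robot, y to its left, z up, the work surface at z = 0. Lengths are in m, angles in degrees, forces in N, time in s.
With the tool pointing down it reaches from about 0.4 to 0.825 m from the base axis. Payload 7 kg.
Tool frame: the origin (TCP) lies midway between the tips of the shut fingers; the grasp point (between the pads) lies 19 mm behind it; z points along the fingers, x is the direction in which the jaws open and shut, and the axes are right-handed (so a half turn about z gives the same grasp; the last joint's range is limited). The gripper opens to 88 mm and grips with 3 to 60 N. Pads are 19 mm wide; open, the fingers measure 130 mm over their backs; the gripper's body (78 mm by 193 mm) begins 47 mm behind the grasp point.
Start: joints at [-48.982, 20.546, 0.682, 0, -70.136, -16.507], TCP at [0.28, -0.614, 0.227] pointing down, gripper open.
Joint ranges: [-176.03, 176.03], [-82.01, 121.73], [-58.28, 71.71], [-173.87, 95.51], [-174.79, -0.11], [-173.66, 173.66]. Speed limits (degrees/s): [136.94, 136.94, 172.46, 180, 180, 180].

## Interface

Orientations are given as [roll, pitch, yaw] about the fixed x, y, z axes, in that order (R = Rz(yaw) Ry(pitch) Rx(roll)).
In Python, from plant import r, vision gives the robot as it stands.
- The arm moves only by the shell command python3 -m inch 'ROWS' [FORCE]. ROWS is JSON, a list of rows, each a list of 3 entries, a list of its own where there are three numbers: the shift along the tool's x, y, z in mm, then the turn, a rotation vector about the tool's x, y, z in degrees, then the gripper's target within -1 to 1 (fully open at 1, half-way at 0, shut at -1). A call has 1 to 5 rows; each row is the pose to reach, as a shift and turn from the pose measured when the call began, along the tool's axes at that moment; what a row does not reach only later rows make up. A row lasts 1/12 s, in which the tool goes at most 41.7 mm and 7.16 degrees, less where a joint would pass 70% of its speed; a pose out of reach is approached as far as the arm can. A call with a gripper value outside its range is refused whole. The fingers move at their own pace and stop on an object; FORCE is the grip in N (left out, the last holds). Time passes only in rows, so rows that repeat a pose let the fingers close. It gives the time, the measured TCP pose, the force and the opening at its end, in the units of the state.
- r.get_state(): the state, without advancing time (a new reading comes with each control period).
- vision.capture(name): name is "scene" or "top" or "wrist"; returns (picture, depth): 384x512x3 uint8, red, green, blue; 384x512 float32, m along the optical axis (not along the pixel's ray), 0 where there is no reading.
- vision.camera_info(name): a dict with "fx", "fy", "cx", "cy" (pixels), "R" (3x3) and "t" (3): a world point X has camera coordinates R X + t; the wrist camera has in their place "hand_eye" (4x4, takes a point from camera to tool coordinates, whose origin is the TCP and whose axes are the tool frame's). Camera axes: x right, y down, z forward; pixel columns grow to the right and rows downward; lengths in m; the calibration is good to about 2 mm. The wrist camera is an equidistant fisheye: a pixel r from the principal point sees the ray r / f radians off the axis. A picture is of the moment at which its call begins: read the wrist's pose just before it. camera_info takes no time and is no camera call.
- r.close_job(): hands the job in, once; it reports no verdict.
The state is a dict: "time_s": time; "joints": joint angles; "qd": joint speeds; "joint_torque": joint torques, N m; "tcp_pos": TCP position; "eef_rot": TCP orientation; "contact_force": force on the tool from outside, world axes, zero at the start; "moment": the same for the moment, N m; "gripper_width": finger opening in m.
Only numpy, scipy, OpenCV 4.12 (cv2) and the standard library are available. Lean on these libraries where they do the work, as an engineer would, in place of code of your own. Each camera call takes 0.05 s, during which the arm holds its last target.

## Working session

There is one attempt and no reset: what is moved stays moved. The work goes in short steps, Python scripts to look and compute and a shell command to move; the robot and the scene stay as the last step left them, time stands still between calls to the robot, and variables do not carry over. Pictures are saved under pics/ and viewed, and the job is handed in when it is done.

```bash
ls; mkdir -p pics
python3 - <<'E'
from plant import r, vision
import cv2,numpy as np
print(r.get_state())
for n in ("scene","top"):
    p,d=vision.capture(n); cv2.imwrite(f"pics/{n}0.png",cv2.resize(p[:,:,::-1],None,fx=1.5,fy=1.5,interpolation=cv2.INTER_CUBIC)); np.save(f"pics/{n}0.npy",d)
    print(n,vision.camera_info(n))
print(vision.camera_info("wrist"))
E
```

```text
pics
{'time_s': 0.0, 'joints': array([-4.89814648e+01,  2.05919425e+01,  6.34578537e-01, -1.99169179e-02,
       -7.01356461e+01, -1.65065250e+01]), 'qd': array([-0.03143353, -0.12557236,  0.02929955,  0.04147202, -0.02415294,
       -0.12148128]), 'joint_torque': array([ 1.07157219e-03, -5.82715917e+01,  2.93065041e+01,  6.99700803e+00,
        7.05625236e-03, -1.87296123e-04]), 'tcp_pos': array([ 0.27981958, -0.61374004,  0.22562371]), 'eef_rot': array([-1.79991523e+02, -9.44969654e-02,  1.14505220e+02]), 'contact_force': array([ 0.03305184, -0.34803387, -0.1002512 ]), 'moment': array([-0.00627315, -0.04254684, -0.00852687]), 'gripper_width': 0.08790327459848518}
scene {'fx': 382.18808285806324, 'fy': 382.18808285806324, 'cx': 259.68326946812766, 'cy': 193.11508662603822, 'R': array([[-0.10620569,  0.99424014, -0.01438366],
       [ 0.63422953,  0.05659394, -0.7710707 ],
       [-0.76581542, -0.09101463, -0.63658706]]), 't': array([ 0.0603431 , -0.2407654 ,  1.57142417])}
top {'fx': 354.8016289085624, 'fy': 354.8016289085624, 'cx': 256.55511184806335, 'cy': 193.32997957783707, 'R': array([[ 0.01271349, -0.9998147 ,  0.0144548 ],
       [-0.98164709, -0.0152308 , -0.19009739],
       [ 0.19028232, -0.01177271, -0.98165882]]), 't': array([-0.02200561,  0.56028917,  1.02236001])}
{'fx': 297.3186396354542, 'fy': 297.3186396354542, 'cx': 253.92714294480595, 'cy': 194.64098097210558, 'hand_eye': array([[ 9.99999506e-01, -8.68170160e-04, -4.83112991e-04,
        -6.24489144e-04],
       [ 9.61934143e-04,  9.67688539e-01,  2.52146715e-01,
        -6.67715619e-02],
       [ 2.48596651e-04, -2.52147056e-01,  9.67688897e-01,
        -1.57597668e-01],
       [ 0.00000000e+00,  0.00000000e+00,  0.00000000e+00,
         1.00000000e+00]])}
```

View pics/scene0.png

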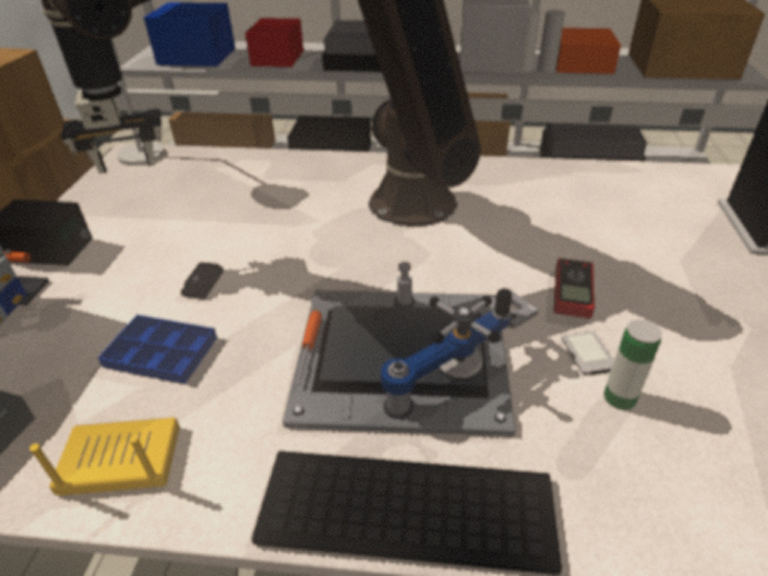

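View pics/top0.png

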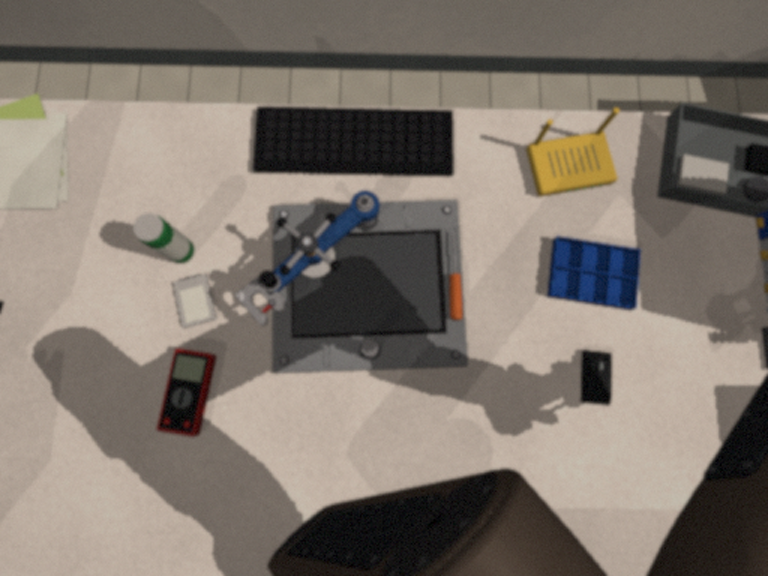

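The scene view shows the bridge open to +y (left in the top view). In the top picture (scaled ×1.5) the hinge is at about (365,203), the pin head (370,347), the hub (309,246) and the knob (267,281). I'll enlarge both for exact readings.

```bash
cat > h.py <<'E'
import numpy as np
from plant import r,vision
def ray(n,u,v):
    c=vision.camera_info(n); R=np.array(c['R']);t=np.array(c['t'])
    return -R.T@t, R.T@np.array([(u-c['cx'])/c['fx'],(v-c['cy'])/c['fy'],1])
def atz(n,u,v,z):
    o,d=ray(n,u,v); return o+d*(z-o[2])/d[2]
def tri(a,b):
    (o1,d1),(o2,d2)=a,b
    d1=d1/np.linalg.norm(d1);d2=d2/np.linalg.norm(d2)
    s=np.linalg.lstsq(np.c_[d1,-d2],o2-o1,rcond=None)[0]
    p,q=o1+s[0]*d1,o2+s[1]*d2
    return (p+q)/2,np.linalg.norm(p-q)
def proj(n,X):
    c=vision.camera_info(n); p=np.array(c['R'])@X+c['t']
    return c['fx']*p[0]/p[2]+c['cx'],c['fy']*p[1]/p[2]+c['cy']
E
python3 - <<'E'
import cv2
a=cv2.imread("pics/top0.png");b=cv2.imread("pics/scene0.png")
cv2.imwrite("pics/topc.png",cv2.resize(a[170:380,220:480],None,fx=3,fy=2.8571,interpolation=cv2.INTER_CUBIC)[:600])
cv2.imwrite("pics/scenec.png",cv2.resize(b[250:450,280:540],None,fx=3,fy=3,interpolation=cv2.INTER_CUBIC))
E
```

```text
(no output)
```

View pics/topc.png

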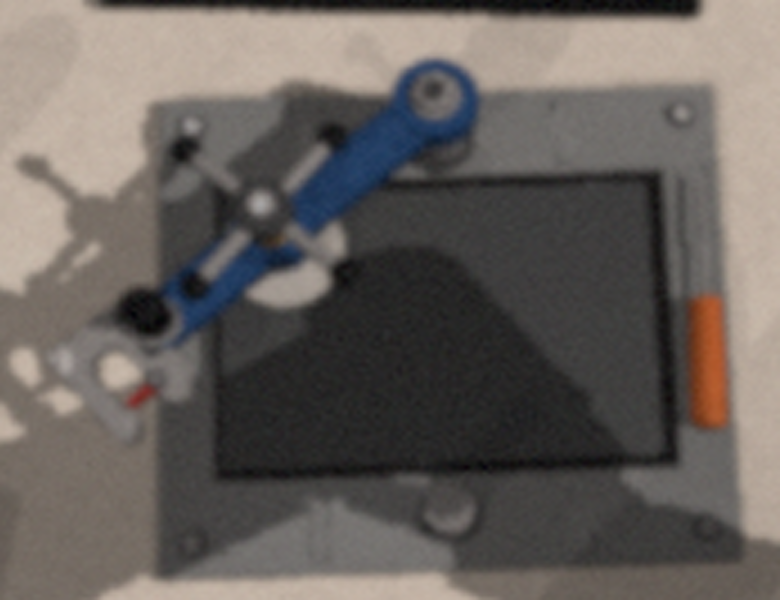

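View pics/scenec.png

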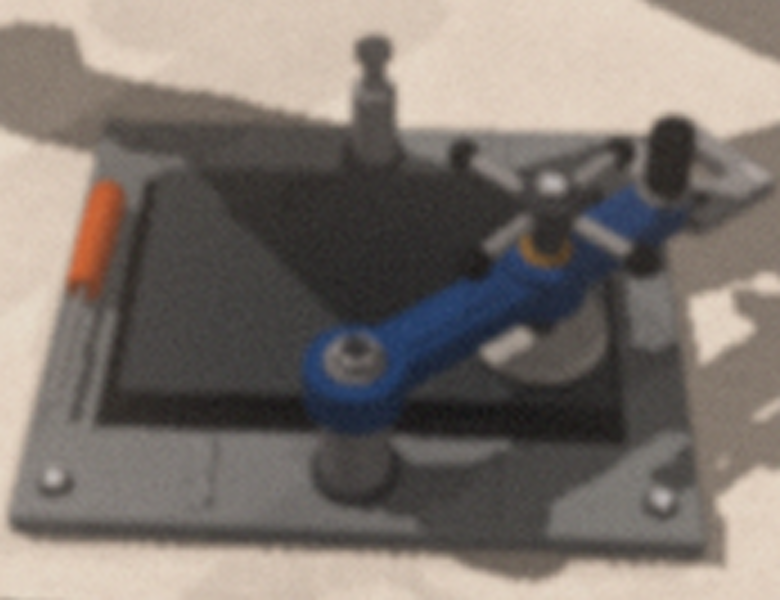

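Run:
```python
from h import *
T={'hinge':(434,92),'pinhead':(449,508),'hubcap':(261,203),'knobtop':(143,308),'ballA':(182,150),'ballB':(333,134),'ballC':(345,270),'ballD':(194,284)}
S={'hinge':(354,357),'pinhead':(373,46),'hubcap':(551,184),'knobtop':(673,128),'ballC':(463,154),'ballD':(620,151),'ballA':(642,260),'ballB':(476,262)}
H={}
for k in T:
    t=(T[k][0]/3+220+.17)/1.5-.33,(T[k][1]/2.857+170+.17)/1.5-.33
    s=(S[k][0]/3+280+.17)/1.5-.33,(S[k][1]/3+250+.17)/1.5-.33
    p,e=tri(ray('top',*t),ray('scene',*s)); H[k]=p
    print(k,p.round(4),round(e,4))
d=H['pinhead']-H['hinge'];print('len',np.linalg.norm(d[:2]),'yaw',np.degrees(np.arctan2(-d[1],-d[0])))
a0=np.arctan2(d[1],d[0])
for k in('hubcap','knobtop'):
    v=H[k]-H['hinge'];print(k,np.linalg.norm(v[:2]),np.arctan2(v[1],v[0])-a0)
for k in 'ABCD':
    v=H['ball'+k]-H['hubcap'];print(k,np.linalg.norm(v[:2]),np.degrees(np.arctan2(v[1],v[0])))
v=H['knobtop']-H['hinge'];print('bridge dir',np.degrees(np.arctan2(v[1],v[0])))
```

```text
hinge [0.7237 0.0304 0.1173] 0.0026
pinhead [0.4389 0.0157 0.1147] 0.0032
hubcap [0.6283 0.1332 0.1673] 0.0029
knobtop [0.5605 0.2046 0.1572] 0.0049
ballA [0.6683 0.1854 0.1511] 0.001
ballB [0.6803 0.0929 0.1529] 0.0044
ballC [0.5887 0.0821 0.1518] 0.0032
ballD [0.5779 0.1743 0.152 ] 0.003
len 0.28514577583310563 yaw 2.9521815830195726
hubcap 0.14020306460849893 5.408618763147734
knobtop 0.23863407454209548 5.4137891743652125
A 0.06570425977092784 52.502057303164285
B 0.06576542551042198 -37.82484693486866
C 0.06472095982632817 -127.8015022341806
D 0.06505140029474663 140.7939719681953
bridge dir 133.13945244776076
```

```bash
cat >> h.py <<'E'
from scipy.spatial.transform import Rotation as Ro
def pose():
    s=r.get_state(); return np.array(s['tcp_pos']),Ro.from_euler('xyz',s['eef_rot'],degrees=True),s
def rel(p0,R0,p1,R1):
    return (R0.inv().apply(p1-p0)*1000).round(1), (R0.inv()*R1).as_rotvec(degrees=True).round(1)
def down(yaw): return Ro.from_euler('xyz',[180,0,yaw],degrees=True)
def plan(goal,yaw,n,yawdir=None):
    "n calls; prints the end shift, turn of each call"
    p,R,s=pose(); y0=s['eef_rot'][2]; goal=np.array(goal,float)
    dy=(yaw-y0+180)%360-180
    if yawdir is not None: dy=yawdir
    print('t',s['time_s'],'at',p.round(4),np.round(s['eef_rot'],2),'F',np.round(s['contact_force'],1),'w',round(s['gripper_width'],4))
    pp,RR=p,R
    for i in range(1,n+1):
        q=p+(goal-p)*i/n; Rq=down(y0+dy*i/n)
        a,b=rel(pp,RR,q,Rq); print(i,list(map(float,a)),list(map(float,b))); pp,RR=q,Rq
E
python3 - <<'E'
from h import *
plan([.5605,.2046,.25],-137,5)
print(atz('top',155/1.5,225/1.5,.17))
E
```

```text
t 0.1 at [ 0.2798 -0.6138  0.2257] [-1.7999e+02 -9.0000e-02  1.1450e+02] F [-0.3 -0.1  0.4] w 0.0876
1 [125.7, 119.0, -4.7] [0.0, -0.1, -21.7]
2 [72.8, 157.0, -4.9] [0.0, 0.0, -21.7]
3 [9.6, 172.8, -4.9] [-0.0, 0.0, -21.7]
4 [-55.0, 164.1, -4.9] [0.0, 0.0, -21.7]
5 [-111.8, 132.1, -4.9] [0.0, 0.0, -21.7]
[0.65276551 0.40982308 0.17      ]
```

```bash
python3 -m inch '[[[25,24,-1],[0,0,-4.3],1],[[50,48,-2],[0,0,-8.7],1],[[75,72,-3],[0,0,-13],1],[[101,95,-4],[0,0,-17.4],1],[[126,119,-5],[0,0,-21.7],1]]'
python3 -m inch '[[[15,31,-1],[0,0,-4.3],1],[[29,63,-2],[0,0,-8.7],1],[[44,94,-3],[0,0,-13],1],[[58,126,-4],[0,0,-17.4],1],[[73,157,-5],[0,0,-21.7],1]]'
python3 - <<'E'
from h import *
plan([.5605,.2046,.25],-137,3)
E
```

```text
time_s: 0.52
tcp_pos: [0.3357, -0.4481, 0.2304]
eef_rot: [180.0, -0.1, 136.4]
contact_force: [0.6, 0.8, 0.4]
gripper_width: 0.0873
time_s: 0.93
tcp_pos: [0.3912, -0.2824, 0.2355]
eef_rot: [179.9, -0.1, 158.3]
contact_force: [0.8, 1.0, -0.4]
gripper_width: 0.0875
t 0.9333 at [ 0.3912 -0.2824  0.2355] [ 1.7992e+02 -1.2000e-01  1.5831e+02] F [ 0.8  1.  -0.4] w 0.0875
1 [7.6, 171.7, -4.6] [0.1, -0.1, -21.6]
2 [-56.1, 162.5, -4.8] [0.0, 0.0, -21.6]
3 [-111.8, 130.5, -4.8] [0.0, 0.0, -21.6]
```

Tracking is accurate, so I'll continue.

```bash
python3 -m inch '[[[2,34,-1],[0,0,-4.3],1],[[3,69,-2],[0,0,-8.6],1],[[5,103,-3],[0,0,-13],1],[[6,137,-4],[0,0,-17.3],1],[[8,172,-5],[0,0,-21.6],1]]'
python3 -m inch '[[[-11,33,-1],[0,0,-4.3],1],[[-22,65,-2],[0,0,-8.6],1],[[-34,98,-3],[0,0,-13],1],[[-45,130,-4],[0,0,-17.3],1],[[-56,163,-5],[0,0,-21.6],1]]'
python3 -m inch '[[[-22,26,-1],[0,0,-4.3],1],[[-45,52,-2],[0,0,-8.6],1],[[-67,78,-3],[0,0,-13],1],[[-89,104,-4],[0,0,-17.3],1],[[-112,130,-5],[0,0,-21.6],1]]'
python3 - <<'E'
from h import *
import cv2
p,R,s=pose(); np.savez('w1.npz',p=p,R=R.as_matrix()); print(p,s['eef_rot'],s['joints'].round(0))
P,d=vision.capture('wrist'); np.save('pics/w1d.npy',d)
cv2.imwrite('pics/w1.png',cv2.resize(P[:,:,::-1],None,fx=1.5,fy=1.5,interpolation=cv2.INTER_CUBIC))
E
```

```text
time_s: 1.35
tcp_pos: [0.4474, -0.118, 0.2409]
eef_rot: [179.9, -0.1, -179.9]
contact_force: [1.3, -0.9, 0.2]
gripper_width: 0.0879
time_s: 1.77
tcp_pos: [0.5029, 0.0468, 0.2461]
eef_rot: [179.8, -0.0, -158.1]
contact_force: [0.6, -0.6, 0.2]
gripper_width: 0.0874
time_s: 2.18
tcp_pos: [0.5582, 0.2109, 0.2512]
eef_rot: [179.8, -0.0, -136.2]
contact_force: [-0.0, -1.0, -0.3]
gripper_width: 0.0874
[0.55819503 0.21085595 0.25116547] [ 1.79830251e+02 -3.88048172e-03 -1.36225011e+02] [ 39.  12.  -7.  -0. -70.   5.]
```

View pics/w1.png

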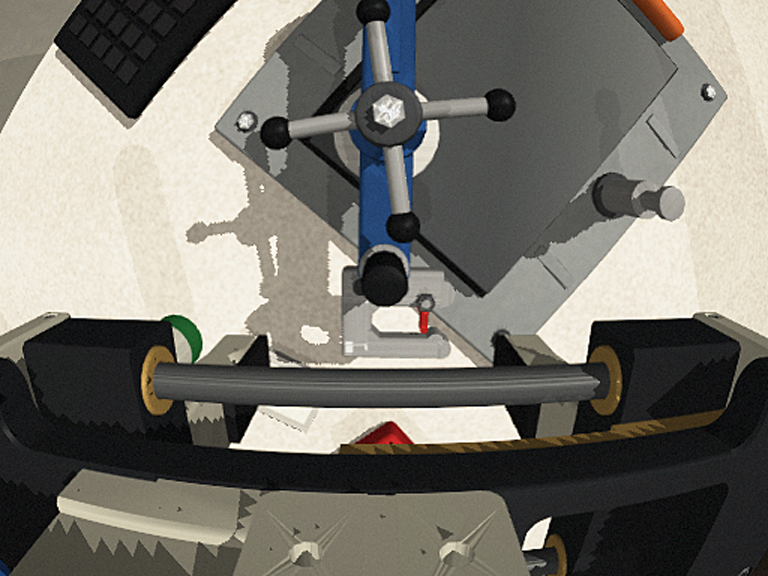

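The wrist view shows the hub at about (388,113), the knob at about (385,278), the pin head at (666,203) and the red latch at (424,322). I'll zoom in for precision.

Run:
```python
import cv2
a=cv2.imread("pics/w1.png")
cv2.imwrite("pics/w1c.png",cv2.resize(a[60:360,240:540],None,fx=2,fy=2,interpolation=cv2.INTER_CUBIC))
```

```text
(no output)
```

View pics/w1c.png

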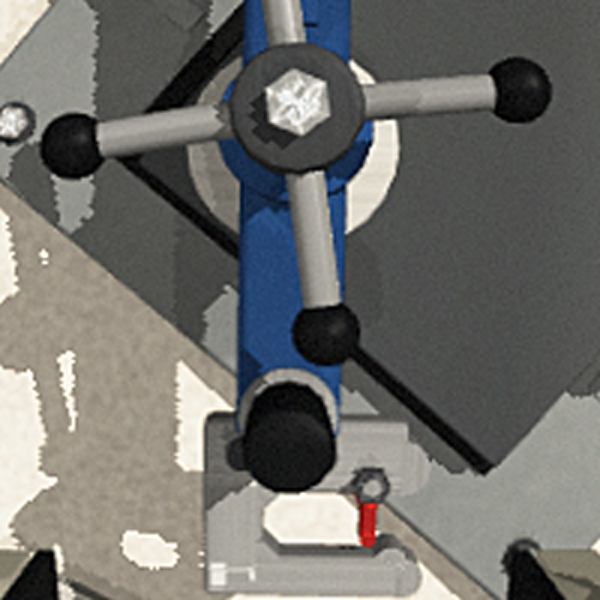

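```bash
cat >> h.py <<'E'
def wray(u,v,p,R):
    c=vision.camera_info('wrist'); x,y=(u-c['cx']),(v-c['cy']); rr=np.hypot(x,y); th=rr/c['fx']
    d=np.array([np.sin(th)*x/rr,np.sin(th)*y/rr,np.cos(th)]) if rr>1e-6 else np.array([0,0,1.])
    T=np.array(c['hand_eye']); return p+R@T[:3,3], R@(T[:3,:3]@d)
def watz(u,v,z,p,R):
    o,d=wray(u,v,p,R); return o+d*(z-o[2])/d[2]
E
python3 - <<'E'
from h import *
f=np.load('w1.npz');p,R=f['p'],f['R']
def w(u,v,z): return watz((u+.5)/1.5-.5,(v+.5)/1.5-.5,z,p,R)
k=w(385.5,283.5,.162);h=w(389,113,.1695);pn=w(666,203,.121)
bl=[w(374,10,.1515),w(500,105,.1515),w(403,225,.1515),w(275,133,.1515)]
print('knob',k,'hub',h,'pin',pn)
v=k-h;print('knob-hub',np.hypot(*v[:2]),'dir',np.degrees(np.arctan2(v[1],v[0])))
u=(v/np.linalg.norm(v[:2]))[:2];hi=h[:2]-u*.14;print('hinge',hi)
d=pn[:2]-hi;print('pin-hinge',np.hypot(*d),np.degrees(np.arctan2(d[1],d[0])))
print([np.degrees(np.arctan2(*(b-np.mean(bl,0))[[1,0]])).round(1) for b in bl],np.mean(bl,0))
a=np.arctan2(d[1],d[0]);print('shut knob',hi+.238*np.array([np.cos(a),np.sin(a)]),'wheel',hi+.14*np.array([np.cos(a),np.sin(a)]))
E
```

```text
knob [0.56313301 0.20300272 0.162     ] hub [0.62731798 0.13349417 0.1695    ] pin [0.44824165 0.02053661 0.121     ]
knob-hub 0.09461051175244042 dir 132.7197264969071
hinge [0.72229575 0.03063882]
pin-hinge 0.2742402282733252 -177.88891286073752
[np.float64(-39.1), np.float64(-129.0), np.float64(141.4), np.float64(51.6)] [0.62850789 0.13233747 0.1515    ]
shut knob [0.48445729 0.0218716 ] wheel [0.58239077 0.02548163]
```

Run:
```python
from h import *
plan([.5615,.2038,.123],-137,1)
```

```text
t 2.2333 at [0.5606 0.2156 0.2505] [ 1.7986e+02  7.0000e-02 -1.3579e+02] F [5.3 4.5 2. ] w 0.0876
1 [7.7, -9.5, 127.5] [0.1, 0.1, 1.2]
```

```bash
python3 -m inch '[[[8,-9,10],[0,0,1],1],[[8,-9,35],[0,0,1],1],[[8,-9,65],[0,0,1],1],[[8,-9,95],[0,0,1],1],[[8,-9,100],[0,0,1],1]]'
python3 - <<'E'
from h import *
plan([.5615,.2038,.123],-137,1)
E
```

```text
time_s: 2.65
tcp_pos: [0.5577, 0.2016, 0.1448]
eef_rot: [179.7, -0.4, -136.9]
contact_force: [-0.6, -0.0, -0.7]
gripper_width: 0.0878
t 2.65 at [0.5577 0.2016 0.1448] [ 179.72   -0.42 -136.9 ] F [-0.6 -0.  -0.7] w 0.0878
1 [-4.4, -1.1, 21.8] [0.3, -0.4, 0.1]
```

```bash
python3 -m inch '[[[-4,-1,8],[0,0,0],1],[[-4,-1,16],[0,0,0],1],[[-4,-1,22],[0.3,-0.4,0],1],[[-4,-1,22],[0.3,-0.4,0],-0.2],[[-4,-1,22],[0.3,-0.4,0],-1]]' 20
python3 -m inch '[[[0,0,0],[0,0,0],-1],[[0,0,0],[0,0,0],-1],[[0,0,0],[0,0,0],-1]]' 20
python3 - <<'E'
from h import *
plan([.5615,.2038,.123],-137,1)
import cv2
P,d=vision.capture('wrist')
cv2.imwrite('pics/w2.png',cv2.resize(P[:,:,::-1],None,fx=1.5,fy=1.5,interpolation=cv2.INTER_CUBIC))
E
```

```text
time_s: 3.07
tcp_pos: [0.5614, 0.2036, 0.1235]
eef_rot: [-180.0, 0.0, -136.9]
contact_force: [0.2, 0.1, -0.2]
gripper_width: 0.0794
time_s: 3.32
tcp_pos: [0.5617, 0.2039, 0.1243]
eef_rot: [-180.0, 0.1, -136.9]
contact_force: [-0.0, 0.5, 0.4]
gripper_width: 0.0596
t 3.3167 at [0.5617 0.2039 0.1243] [-1.7995e+02  1.1000e-01 -1.3688e+02] F [-0.   0.5  0.4] w 0.0596
1 [0.2, 0.1, 1.3] [-0.0, 0.1, 0.1]
```

View pics/w2.png

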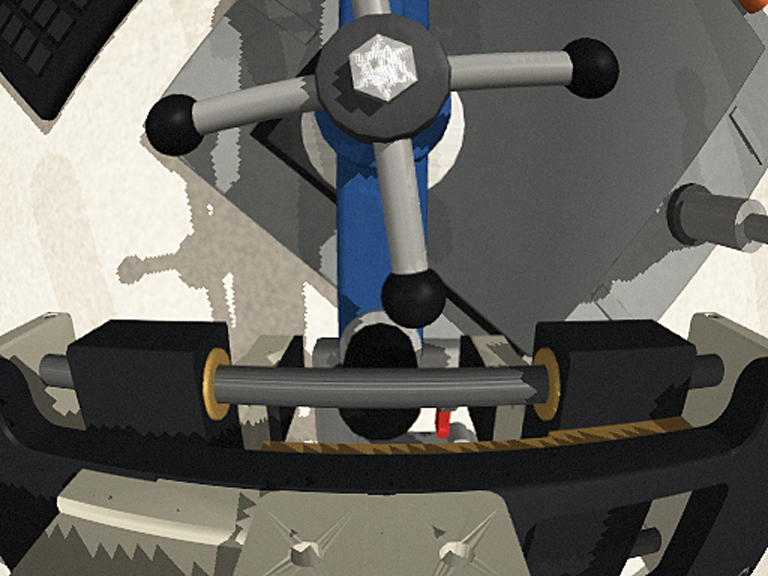

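The knob sits between the fingers, which are still closing (60 mm open).

```bash
python3 -m inch '[[[0,0,1],[0,0,0],-1],[[0,0,1],[0,0,0],-1],[[0,0,1],[0,0,0],-1],[[0,0,1],[0,0,0],-1],[[0,0,1],[0,0,0],-1]]' 20
python3 -m inch '[[[0,0,0],[0,0,0],-1],[[0,0,0],[0,0,0],-1]]' 20
python3 - <<'E'
from h import *
p,R,s=pose(); print(p,s['eef_rot'],s['contact_force'],s['gripper_width'])
hi=np.array([.7233,.0305]); v=p[:2]-hi; L=np.hypot(*v); a0=np.degrees(np.arctan2(v[1],v[0])); print(L,a0)
# arc plan, calls each 5 rows; rel. to start-of-call pose
aend=182.5; n=5; ang=np.linspace(a0,aend,n*5+1); yaw0=s['eef_rot'][2]
def P(a): return np.r_[hi+L*np.array([np.cos(np.radians(a)),np.sin(np.radians(a))]),p[2]],down(yaw0+a-a0)
for c in range(n):
    b=P(ang[5*c])
    print(c,[ (list(map(float,x)),float(y[2])) for x,y in [rel(*b,*P(ang[5*c+i])) for i in range(1,6)]])
print(P(aend)[0])
E
```

```text
time_s: 3.78
tcp_pos: [0.5617, 0.2039, 0.1232]
eef_rot: [-180.0, 0.1, -136.9]
contact_force: [0.7, 1.4, 0.7]
gripper_width: 0.0279
time_s: 3.95
tcp_pos: [0.5617, 0.2039, 0.1232]
eef_rot: [-180.0, 0.1, -136.9]
contact_force: [-0.8, -0.1, 0.4]
gripper_width: 0.0274
[0.56167743 0.20391882 0.12318033] [-1.79953248e+02  1.00227228e-01 -1.36883189e+02] [-0.84776149 -0.14422972  0.40589128] 0.027440933225311936
0.2370568297690778 132.98354306891792
0 [([8.2, -0.1, -0.0], -2.0), ([16.4, -0.5, -0.0], -4.0), ([24.5, -1.2, -0.0], -5.9), ([32.7, -2.2, -0.0], -7.9), ([40.8, -3.4, -0.0], -9.9)]
1 [([8.2, -0.1, -0.0], -2.0), ([16.4, -0.5, -0.0], -4.0), ([24.5, -1.2, -0.0], -5.9), ([32.7, -2.2, -0.0], -7.9), ([40.8, -3.4, -0.0], -9.9)]
2 [([8.2, -0.1, -0.0], -2.0), ([16.4, -0.5, -0.0], -4.0), ([24.5, -1.2, -0.0], -5.9), ([32.7, -2.2, -0.0], -7.9), ([40.8, -3.4, -0.0], -9.9)]
3 [([8.2, -0.1, -0.0], -2.0), ([16.4, -0.5, -0.0], -4.0), ([24.5, -1.2, -0.0], -5.9), ([32.7, -2.2, -0.0], -7.9), ([40.8, -3.4, -0.0], -9.9)]
4 [([8.2, -0.1, -0.0], -2.0), ([16.4, -0.5, -0.0], -4.0), ([24.5, -1.2, -0.0], -5.9), ([32.7, -2.2, -0.0], -7.9), ([40.8, -3.4, -0.0], -9.9)]
[0.4864688  0.02015973 0.12318033]
```

The knob is gripped (27.4 mm), and every arc step has the same shape. I'll do three, then check.

```bash
for i in 1; do python3 -m inch '[[[8,0,0],[0,0,-2],-1],[[16,-0.5,0],[0,0,-4],-1],[[24.5,-1.2,0],[0,0,-6],-1],[[33,-2.2,0],[0,0,-8],-1],[[41,-3.4,0],[0,0,-10],-1]]' 20; done
python3 -m inch '[[[8,0,0],[0,0,-2],-1],[[16,-0.5,0],[0,0,-4],-1],[[24.5,-1.2,0],[0,0,-6],-1],[[33,-2.2,0],[0,0,-8],-1],[[41,-3.4,0],[0,0,-10],-1]]' 20
python3 -m inch '[[[8,0,0],[0,0,-2],-1],[[16,-0.5,0],[0,0,-4],-1],[[24.5,-1.2,0],[0,0,-6],-1],[[33,-2.2,0],[0,0,-8],-1],[[41,-3.4,0],[0,0,-10],-1]]' 20
python3 - <<'E'
from h import *
p,R,s=pose(); hi=np.array([.7233,.0305]); v=p[:2]-hi; print(p,s['contact_force'],np.hypot(*v),np.degrees(np.arctan2(v[1],v[0])))
E
```

```text
time_s: 4.37
tcp_pos: [0.5339, 0.1733, 0.1232]
eef_rot: [-179.9, 0.1, -126.8]
contact_force: [0.1, 0.6, -0.3]
gripper_width: 0.028
time_s: 4.78
tcp_pos: [0.5118, 0.1383, 0.1231]
eef_rot: [-179.9, 0.1, -116.7]
contact_force: [0.6, 1.3, 0.2]
gripper_width: 0.0275
time_s: 5.2
tcp_pos: [0.496, 0.0998, 0.1231]
eef_rot: [-179.9, 0.1, -106.6]
contact_force: [-0.0, 0.1, 0.4]
gripper_width: 0.0276
[0.49604892 0.09981221 0.12313584] [-0.04383191  0.07226054  0.35578167] 0.23758626886559586 163.03814878973262
```

```bash
python3 -m inch '[[[8,0,0],[0,0,-2],-1],[[16,-0.5,0],[0,0,-4],-1],[[24.5,-1.2,0],[0,0,-6],-1],[[33,-2.2,0],[0,0,-8],-1],[[41,-3.4,0],[0,0,-10],-1]]' 30
python3 -m inch '[[[7,0,0],[0,0,-2],-1],[[14,-0.4,0],[0,0,-3.5],-1],[[20,-0.9,0],[0,0,-5],-1],[[26,-1.5,0],[0,0,-6.5],-1],[[30,-2,0],[0,0,-7.5],-1]]' 30
python3 - <<'E'
from h import *
p,R,s=pose(); hi=np.array([.7233,.0305]); v=p[:2]-hi; print(p,s['contact_force'],np.hypot(*v),np.degrees(np.arctan2(v[1],v[0]))%360)
E
```

```text
time_s: 5.62
tcp_pos: [0.4873, 0.0592, 0.1231]
eef_rot: [-179.9, 0.1, -96.5]
contact_force: [-0.5, -0.2, 0.8]
gripper_width: 0.0276
time_s: 6.03
tcp_pos: [0.4855, 0.029, 0.1231]
eef_rot: [-179.9, 0.1, -89.0]
contact_force: [-2.1, 0.9, 2.3]
gripper_width: 0.0275
[0.4854848  0.02896488 0.12311104] [-2.08514633  0.87587521  2.32422918] 0.23782015888385283 180.36984379456226
```

```bash
python3 -m inch '[[[2,0,0],[0,0,-0.5],-1],[[4,0,0],[0,0,-1],-1],[[6,0,0],[0,0,-1.5],-1],[[6,0,0],[0,0,-1.5],-1]]' 40
python3 -m inch '[[[1.5,0,0],[0,0,-0.4],-1],[[3,0,0],[0,0,-0.7],-1],[[3,0,0],[0,0,-0.7],-1]]' 40
python3 - <<'E'
from h import *
import cv2
p,R,s=pose(); hi=np.array([.7233,.0305]); v=p[:2]-hi; print(p,s['contact_force'],np.hypot(*v),np.degrees(np.arctan2(v[1],v[0]))%360)
P,d=vision.capture('wrist')
cv2.imwrite('pics/w3.png',cv2.resize(P[:,:,::-1],None,fx=1.5,fy=1.5,interpolation=cv2.INTER_CUBIC))
P,d=vision.capture('top')
cv2.imwrite('pics/t3.png',cv2.resize(P[110:270,130:330,::-1],None,fx=4,fy=3.7,interpolation=cv2.INTER_CUBIC))
E
```

```text
time_s: 6.37
tcp_pos: [0.4856, 0.0223, 0.1232]
eef_rot: [-179.9, 0.1, -87.4]
contact_force: [1.3, -4.0, -0.5]
gripper_width: 0.0278
time_s: 6.62
tcp_pos: [0.4857, 0.0192, 0.1231]
eef_rot: [-179.9, 0.1, -86.7]
contact_force: [-0.5, -1.5, 0.2]
gripper_width: 0.0276
[0.48574111 0.01917202 0.12314033] [-0.52727848 -1.50444068  0.15128643] 0.23782882800047292 182.730077389671
```

View pics/w3.png

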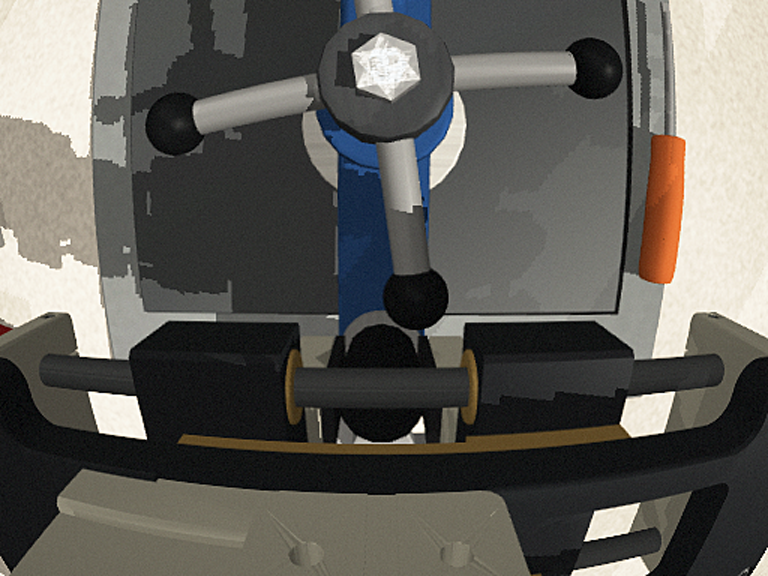

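View pics/t3.png

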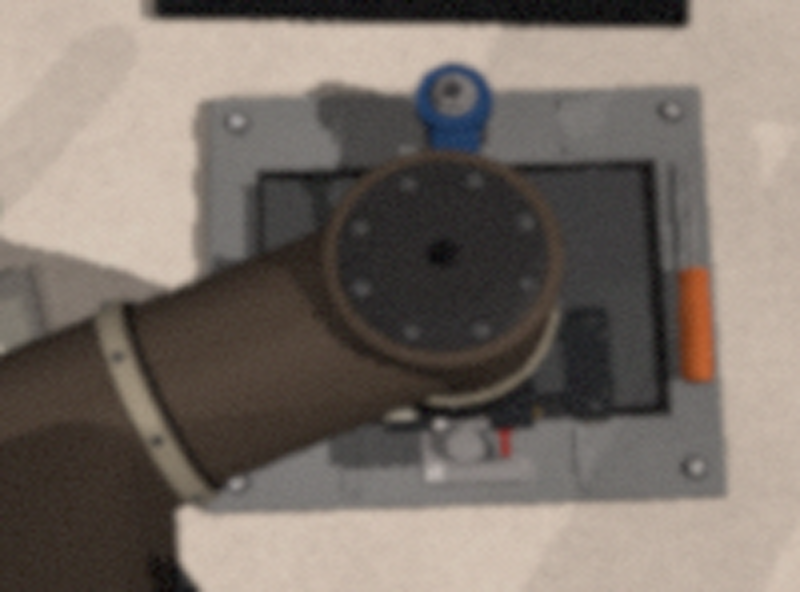

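The hook surrounds the pin and the red latch (top crop at (505,440)) seems to lie across the mouth. I'll push on gently to the hard stop to be sure it snaps.

```bash
python3 -m inch '[[[1,0,0],[0,0,-0.2],-1],[[2,0,0],[0,0,-0.4],-1],[[2,0,0],[0,0,-0.4],-1]]' 40
python3 -m inch '[[[1,0,0],[0,0,-0.2],-1],[[2,0,0],[0,0,-0.4],-1],[[2,0,0],[0,0,-0.4],-1]]' 40
python3 - <<'E'
from h import *
p,R,s=pose(); hi=np.array([.7233,.0305]); v=p[:2]-hi; print(p,s['contact_force'],s['moment'],np.hypot(*v),np.degrees(np.arctan2(v[1],v[0]))%360)
E
```

```text
time_s: 6.97
tcp_pos: [0.4858, 0.018, 0.1231]
eef_rot: [-179.9, 0.1, -86.3]
contact_force: [-2.1, 3.7, 0.9]
gripper_width: 0.0275
time_s: 7.22
tcp_pos: [0.4859, 0.0179, 0.1231]
eef_rot: [-179.9, 0.3, -86.0]
contact_force: [-5.4, 13.3, 2.4]
gripper_width: 0.027
[0.4858583  0.0178537  0.12313821] [-5.43597721 13.31782223  2.40070333] [ 3.97337781  2.04376699 -0.50960019] 0.23777824087109378 183.04872946477977
```

Hard stop reached at y = 17.8 mm with 13 N: the bridge is home. I'll relax, release, rise and look at the latch.

```bash
python3 -m inch '[[[-2,0,0],[0,0,0.5],-1],[[-2.5,0,0],[0,0,0.5],0.1],[[-2.5,0,0],[0,0,0.5],0.1],[[-2.5,0,0],[0,0,0.5],0.1],[[-2.5,0,0],[0,0,0.5],0.1]]' 20
python3 -m inch '[[[0,0,0],[0,0,0],0.1],[[0,0,-10],[0,0,0],0.1],[[0,0,-35],[0,0,0],0.1],[[0,0,-65],[0,0,0],0.1],[[0,0,-85],[0,0,0],0.1]]' 20
python3 - <<'E'
from h import *
import cv2
p,R,s=pose(); np.savez('w4.npz',p=p,R=R.as_matrix());print(p,s['eef_rot'],s['contact_force'],s['joints'].round(1))
P,d=vision.capture('wrist')
cv2.imwrite('pics/w4.png',cv2.resize(P[:,:,::-1],None,fx=1.5,fy=1.5,interpolation=cv2.INTER_CUBIC))
E
```

```text
time_s: 7.63
tcp_pos: [0.4856, 0.0201, 0.1232]
eef_rot: [-179.9, 0.3, -86.5]
contact_force: [0.3, 0.1, 0.0]
gripper_width: 0.0463
time_s: 8.05
tcp_pos: [0.4861, 0.0195, 0.2113]
eef_rot: [-179.8, 0.3, -86.4]
contact_force: [0.4, 0.8, 0.3]
gripper_width: 0.0481
[0.48614297 0.01949433 0.21127837] [-179.76713748    0.28775844  -86.43138788] [0.40885948 0.7671276  0.33835293] [ 25.4   3.1 -23.8  -0.2 -62.8  68.3]
```

View pics/w4.png

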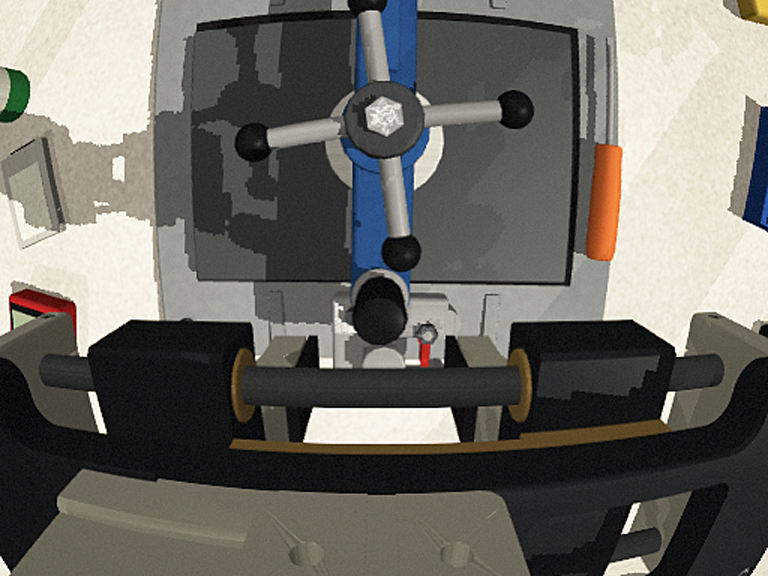

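The red latch (425,335→365) lies straight across the hook's mouth with the pin head (385,358) behind it, so the bridge is locked. Next I'll locate the hub and its spokes.

Run:
```python
import cv2
a=cv2.imread("pics/w4.png")
cv2.imwrite("pics/w4c.png",cv2.resize(a[0:390,220:560],None,fx=1.7647,fy=1.5385,interpolation=cv2.INTER_CUBIC))
from h import *
f=np.load('w4.npz');p,R=f['p'],f['R']
def w(u,v,z): return watz((u+.5)/1.5-.5,(v+.5)/1.5-.5,z,p,R)
h=w(384,120,.1695);bl=[w(401,252,.1515),w(513,110,.1515),w(254,142,.1515)]
print('hub',h,'balls mid',(bl[1]+bl[2])/2, [np.linalg.norm((b-h)[:2]).round(4) for b in bl])
print([np.degrees(np.arctan2(*(b-(bl[1]+bl[2])/2)[[1,0]])).round(1) for b in bl])
print('knob',w(381,318,.162),p)
```

```text
hub [0.58132809 0.0240413  0.1695    ] balls mid [0.58310585 0.02434379 0.1515    ] [np.float64(0.0631), np.float64(0.0646), np.float64(0.0645)]
[np.float64(-168.8), np.float64(-79.2), np.float64(100.8)]
knob [0.48813262 0.01968234 0.162     ] [0.48614297 0.01949433 0.21127837]
```

View pics/w4c.png

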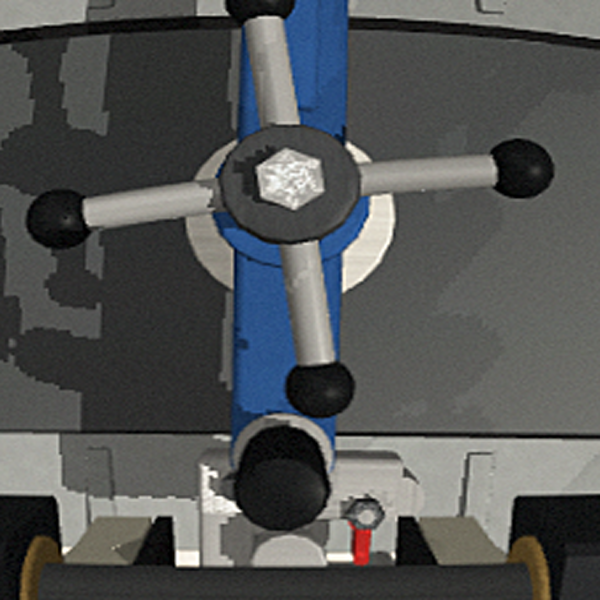

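Run:
```python
from h import *
plan([.5835,.0238,.2],-33.8,2)
```

```text
t 8.1 at [0.4881 0.0199 0.2149] [-179.44    0.34  -86.4 ] F [ 3.6 -0.1  3.9] w 0.0483
1 [1.1, -47.6, 7.9] [-0.6, 0.2, -26.3]
2 [22.1, -42.3, 7.4] [0.0, 0.0, -26.3]
```

```bash
python3 -m inch '[[[0,-10,1],[0,0,-5.3],1],[[0,-19,3],[0,0,-10.5],1],[[1,-28,5],[0,0,-16],1],[[1,-38,6],[0,0,-21],1],[[1,-47.6,8],[-0.6,0.2,-26.3],1]]'
python3 -m inch '[[[4,-8.5,1],[0,0,-5.3],1],[[9,-17,3],[0,0,-10.5],1],[[13,-25,5],[0,0,-16],1],[[18,-34,6],[0,0,-21],1],[[22,-42,7],[0,0,-26.3],1]]'
python3 -m inch '[[[0,0,0],[0,0,0],1]]'
python3 - <<'E'
from h import *
plan([.5835,.0238,.139],-33.8,1)
E
```

```text
time_s: 8.52
tcp_pos: [0.5361, 0.0217, 0.2083]
eef_rot: [-179.9, -0.0, -59.9]
contact_force: [0.6, -0.1, 0.1]
gripper_width: 0.0759
time_s: 8.93
tcp_pos: [0.584, 0.0235, 0.2018]
eef_rot: [-179.9, -0.1, -33.3]
contact_force: [-0.3, 1.0, 0.2]
gripper_width: 0.0874
time_s: 9.02
tcp_pos: [0.5851, 0.0234, 0.2016]
eef_rot: [-180.0, -0.1, -33.1]
contact_force: [0.4, 0.4, 0.4]
gripper_width: 0.088
t 9.0167 at [0.5851 0.0234 0.2016] [-1.7995e+02 -7.0000e-02 -3.3090e+01] F [0.4 0.4 0.4] w 0.088
1 [-1.6, 0.6, 62.6] [-0.0, -0.1, 0.7]
```

```bash
python3 -m inch '[[[-1.6,0.6,8],[0,0,0.7],1],[[-1.6,0.6,20],[0,0,0.7],1],[[-1.6,0.6,32],[0,0,0.7],1],[[-1.6,0.6,36],[0,0,0.7],1]]'
python3 - <<'E'
from h import *
plan([.5835,.0238,.139],-33.8,1)
import cv2
P,d=vision.capture('wrist')
cv2.imwrite('pics/w5.png',cv2.resize(P[:,:,::-1],None,fx=1.5,fy=1.5,interpolation=cv2.INTER_CUBIC))
E
```

```text
time_s: 9.35
tcp_pos: [0.5817, 0.0235, 0.1638]
eef_rot: [180.0, 0.0, -34.0]
contact_force: [0.6, -0.4, 0.2]
gripper_width: 0.0876
t 9.35 at [0.5817 0.0235 0.1638] [ 1.7995e+02  5.0000e-02 -3.4000e+01] F [ 0.6 -0.4  0.2] w 0.0876
1 [1.4, -1.2, 24.8] [0.0, 0.0, -0.2]
```

View pics/w5.png

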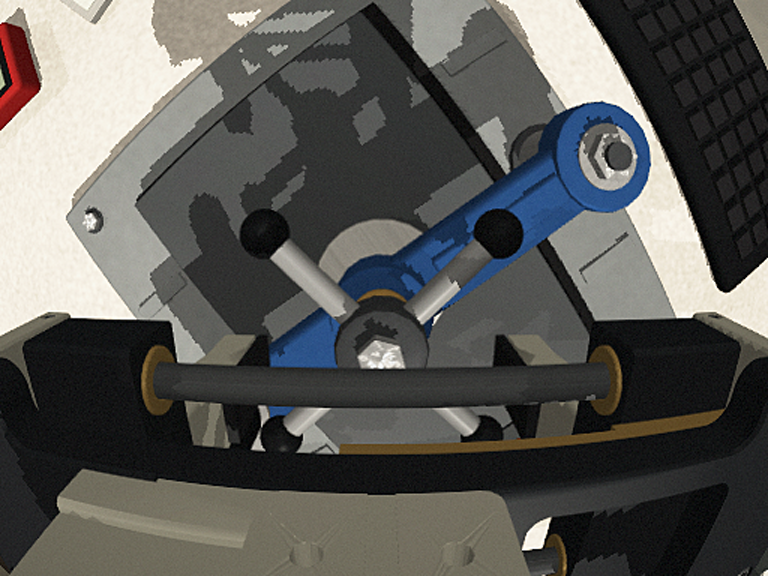

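The hub (382,350) sits between the fingers and the spokes lie at 45° to the jaw line. I'll go down and close.

```bash
python3 -m inch '[[[1.4,-1,8],[0,0,0],1],[[1.4,-1,16],[0,0,0],1],[[1.4,-1,24.5],[0,0,0],0.5],[[1.4,-1,24.5],[0,0,0],0],[[1.4,-1,24.5],[0,0,0],-0.5]]' 12
python3 -m inch '[[[0,0,0],[0,0,0],-0.5],[[0,0,0],[0,0,0],-0.5],[[0,0,0],[0,0,0],-0.5],[[0,0,0],[0,0,0],-0.5],[[0,0,0],[0,0,0],-0.5]]' 12
python3 -m inch '[[[0,0,0],[0,0,0],-0.5],[[0,0,0],[0,0,0],-0.5]]' 12
python3 - <<'E'
from h import *
plan([.5835,.0238,.139],-33.8,1); print(r.get_state()['moment'],r.get_state()['joints'])
E
```

```text
time_s: 9.82
tcp_pos: [0.5831, 0.0234, 0.1387]
eef_rot: [179.9, 0.1, -34.0]
contact_force: [-0.3, 0.1, 0.3]
gripper_width: 0.073
time_s: 10.23
tcp_pos: [0.5831, 0.0235, 0.139]
eef_rot: [179.9, 0.1, -34.0]
contact_force: [-4.8, 3.7, 2.7]
gripper_width: 0.0395
time_s: 10.4
tcp_pos: [0.5823, 0.0233, 0.1388]
eef_rot: [179.8, 0.2, -34.0]
contact_force: [-5.0, 1.2, 2.4]
gripper_width: 0.0381
t 10.4 at [0.5823 0.0233 0.1388] [ 1.7983e+02  1.5000e-01 -3.3990e+01] F [-5.   1.2  2.4] w 0.0381
1 [0.7, -1.1, -0.2] [0.2, 0.2, -0.2]
[0.00519862 1.62335878 0.07527022] [ 2.14872026e+01  1.61939487e+01 -1.78512314e+01 -3.73885307e-02
 -5.61797900e+01  1.24548785e+02]
```

The hub is gripped at 38.1 mm. First 30° clockwise.

```bash
python3 -m inch '[[[0,0,0.3],[0,0,6],-0.5],[[0,0,0.5],[0,0,12],-0.5],[[0,0,0.8],[0,0,18],-0.5],[[0,0,1.1],[0,0,24],-0.5],[[0,0,1.3],[0,0,30],-0.5]]' 15
python3 -m inch '[[[0,0,0.3],[0,0,6],-0.5],[[0,0,0.5],[0,0,12],-0.5],[[0,0,0.8],[0,0,18],-0.5],[[0,0,1.1],[0,0,24],-0.5],[[0,0,1.3],[0,0,30],-0.5]]' 15
python3 - <<'E'
from h import *
p,R,s=pose();print(s['joints'].round(1),s['moment'])
import cv2
P,d=vision.capture('wrist')
cv2.imwrite('pics/w6.png',cv2.resize(P[:,:,::-1],None,fx=1.5,fy=1.5,interpolation=cv2.INTER_CUBIC))
E
```

```text
time_s: 10.82
tcp_pos: [0.5822, 0.0234, 0.1375]
eef_rot: [179.8, 0.1, -64.3]
contact_force: [-1.8, 1.1, -0.5]
gripper_width: 0.0374
time_s: 11.23
tcp_pos: [0.5821, 0.0236, 0.1362]
eef_rot: [179.8, -0.0, -94.6]
contact_force: [-1.2, 0.5, -0.7]
gripper_width: 0.0376
[ 21.5  16.3 -18.   -0.1 -55.8  64. ] [0.49539347 0.64853811 0.17858235]
```

View pics/w6.png

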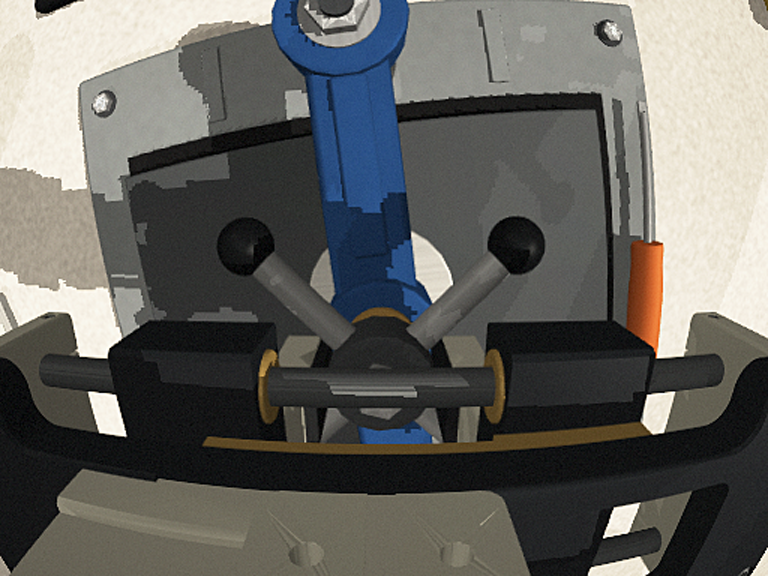

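The wheel turns with the gripper: the spokes still sit at 45° to the jaw. About 196° to go; I'll do 90° then check.

```bash
python3 -m inch '[[[0,0,0.3],[0,0,6],-0.5],[[0,0,0.5],[0,0,12],-0.5],[[0,0,0.8],[0,0,18],-0.5],[[0,0,1.1],[0,0,24],-0.5],[[0,0,1.3],[0,0,30],-0.5]]' 15
python3 -m inch '[[[0,0,0.3],[0,0,6],-0.5],[[0,0,0.5],[0,0,12],-0.5],[[0,0,0.8],[0,0,18],-0.5],[[0,0,1.1],[0,0,24],-0.5],[[0,0,1.3],[0,0,30],-0.5]]' 15
python3 -m inch '[[[0,0,0.3],[0,0,6],-0.5],[[0,0,0.5],[0,0,12],-0.5],[[0,0,0.8],[0,0,18],-0.5],[[0,0,1.1],[0,0,24],-0.5],[[0,0,1.3],[0,0,30],-0.5]]' 15
python3 - <<'E'
from h import *
p,R,s=pose();print(s['joints'].round(1),s['moment'])
E
```

```text
time_s: 11.7
tcp_pos: [0.5822, 0.0238, 0.1349]
eef_rot: [179.8, -0.1, -125.1]
contact_force: [-1.8, 1.1, -0.6]
gripper_width: 0.0379
time_s: 12.12
tcp_pos: [0.5823, 0.0239, 0.1335]
eef_rot: [179.9, -0.2, -155.3]
contact_force: [-0.9, -0.0, -0.4]
gripper_width: 0.0376
time_s: 12.53
tcp_pos: [0.5825, 0.0239, 0.1322]
eef_rot: [180.0, -0.2, 174.6]
contact_force: [-1.3, -0.6, -1.5]
gripper_width: 0.0374
[ 21.5  16.6 -18.3  -0.1 -55.3 -26.9] [-0.10221561  0.01860505  0.09898255]
```

```bash
python3 -m inch '[[[0,0,0.3],[0,0,6],-0.5],[[0,0,0.5],[0,0,12],-0.5],[[0,0,0.8],[0,0,18],-0.5],[[0,0,1.1],[0,0,24],-0.5],[[0,0,1.3],[0,0,30],-0.5]]' 15
python3 -m inch '[[[0,0,0.3],[0,0,6],-0.5],[[0,0,0.5],[0,0,12],-0.5],[[0,0,0.8],[0,0,18],-0.5],[[0,0,1.1],[0,0,24],-0.5],[[0,0,1.3],[0,0,30],-0.5]]' 15
python3 -m inch '[[[0,0,0.3],[0,0,6],-0.5],[[0,0,0.5],[0,0,12],-0.5],[[0,0,0.8],[0,0,18],-0.5],[[0,0,1.1],[0,0,24],-0.5],[[0,0,1.3],[0,0,30],-0.5]]' 15
python3 -m inch '[[[0,0,0.2],[0,0,5],-0.5],[[0,0,0.4],[0,0,10],-0.5],[[0,0,0.6],[0,0,15],-0.5],[[0,0,0.6],[0,0,15],-0.5]]' 15
python3 - <<'E'
from h import *
p,R,s=pose();print(p,s['eef_rot'],s['joints'].round(1),s['moment'])
import cv2
P,d=vision.capture('wrist')
cv2.imwrite('pics/w7.png',cv2.resize(P[:,:,::-1],None,fx=1.5,fy=1.5,interpolation=cv2.INTER_CUBIC))
E
```

```text
time_s: 12.95
tcp_pos: [0.5826, 0.0239, 0.1308]
eef_rot: [-179.9, -0.1, 144.5]
contact_force: [-1.0, 0.8, -1.3]
gripper_width: 0.0377
time_s: 13.37
tcp_pos: [0.5828, 0.0238, 0.1295]
eef_rot: [-179.9, -0.1, 114.3]
contact_force: [-0.6, -1.2, -0.5]
gripper_width: 0.0377
time_s: 13.78
tcp_pos: [0.5828, 0.0236, 0.1282]
eef_rot: [-179.9, 0.0, 84.2]
contact_force: [-1.4, -0.5, -0.9]
gripper_width: 0.0376
time_s: 14.12
tcp_pos: [0.5828, 0.0235, 0.1275]
eef_rot: [-179.9, 0.1, 69.1]
contact_force: [-1.1, -0.1, -0.2]
gripper_width: 0.0374
[0.58279237 0.02350115 0.1274806 ] [-1.79892860e+02  7.18570386e-02  6.91250834e+01] [  21.5   16.8  -18.6   -0.   -54.7 -132.4] [-0.20819638  0.33570651 -0.09066804]
```

View pics/w7.png

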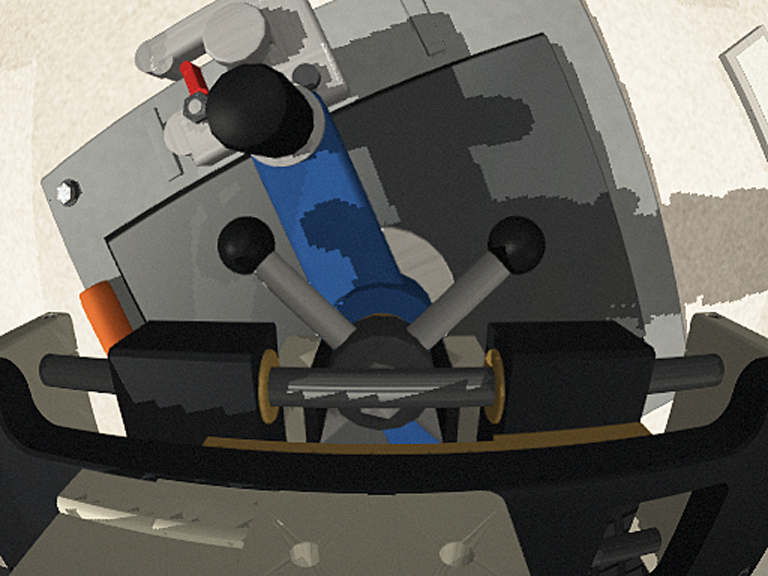

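Everything followed: the spokes are still at 45° to the jaw, and the red latch (193,80) lies across the mouth beside the pin head (238,35). Total 257°, so the wheel is at about 5.9. I'll release, rise and check.

```bash
python3 -m inch '[[[0,0,0],[0,0,0],0.4],[[0,0,0],[0,0,0],0.4],[[0,0,0],[0,0,0],0.4],[[0,0,0],[0,0,0],0.4],[[0,0,0],[0,0,0],0.4]]' 12
python3 -m inch '[[[0,0,-8],[0,0,0],0.4],[[0,0,-25],[0,0,0],0.4],[[0,0,-50],[0,0,0],0.4],[[0,0,-80],[0,0,0],0.4],[[0,0,-105],[0,0,0],0.4]]' 12
python3 -m inch '[[[0,-10,-5],[0,0,0],0.4],[[0,-35,-10],[0,0,0],0.4],[[0,-60,-10],[0,0,0],0.4],[[0,-80,-10],[0,0,0],0.4],[[0,-80,-10],[0,0,0],0.4]]' 12
python3 - <<'E'
from h import *
p,R,s=pose();np.savez('w8.npz',p=p,R=R.as_matrix());print(p,s['eef_rot'],s['joints'].round(1))
import cv2
P,d=vision.capture('wrist')
cv2.imwrite('pics/w8.png',cv2.resize(P[:,:,::-1],None,fx=1.5,fy=1.5,interpolation=cv2.INTER_CUBIC))
P,d=vision.capture('scene')
cv2.imwrite('pics/s8.png',cv2.resize(P[150:310,170:380,::-1],None,fx=3.7,fy=3.7,interpolation=cv2.INTER_CUBIC))
E
```

```text
time_s: 14.58
tcp_pos: [0.5829, 0.0235, 0.1276]
eef_rot: [-179.9, 0.1, 69.4]
contact_force: [-0.2, -0.9, -0.5]
gripper_width: 0.0603
time_s: 15.0
tcp_pos: [0.5834, 0.0235, 0.2351]
eef_rot: [-180.0, 0.0, 69.5]
contact_force: [0.1, 0.7, 0.2]
gripper_width: 0.0615
time_s: 15.42
tcp_pos: [0.5055, 0.0521, 0.246]
eef_rot: [-180.0, -0.0, 69.5]
contact_force: [-0.6, -0.2, -0.4]
gripper_width: 0.0613
[0.50552908 0.05208592 0.24604156] [-1.79974124e+02 -4.04200616e-02  6.95426698e+01] [  28.     3.9  -18.2   -0.   -67.8 -138.5]
```

View pics/w8.png

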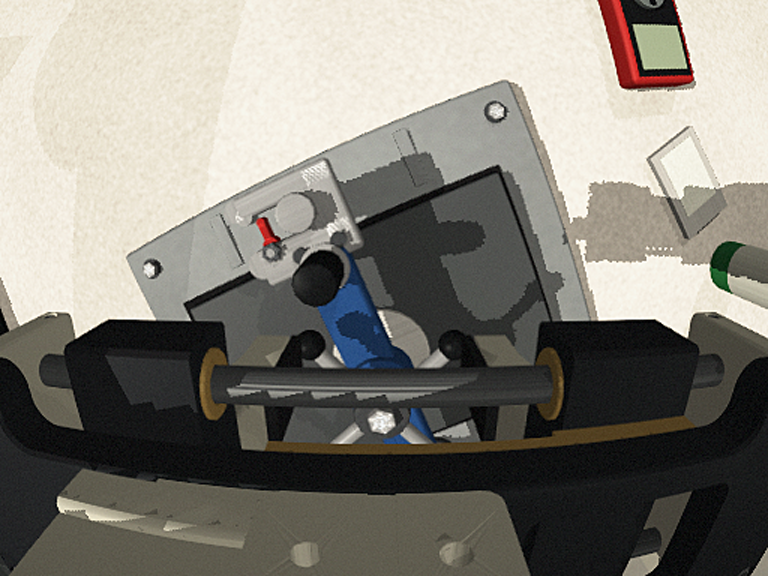

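View pics/s8.png

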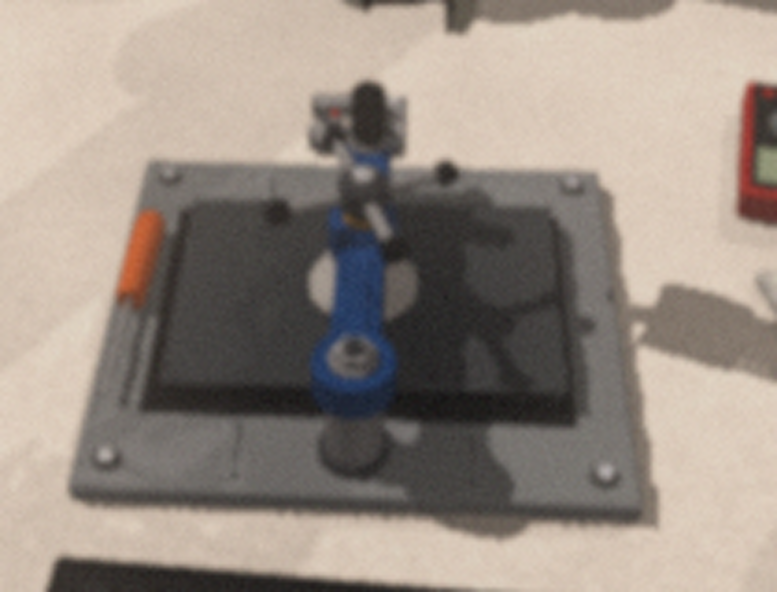

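```bash
python3 -m inch '[[[20,-20,-10],[0,0,-4],0.4],[[50,-50,-20],[0,0,-8],0.4],[[80,-80,-30],[0,0,-12],0.4],[[110,-90,-30],[0,0,-16],0.4],[[140,-90,-30],[0,0,-20],0.4]]' 12
python3 -m inch '[[[35,10,0],[0,0,-6],0.4],[[70,20,0],[0,0,-12],0.4],[[100,30,0],[0,0,-18],0.4],[[110,30,0],[0,0,-20],0.4],[[110,30,0],[0,0,-20],0.4]]' 12
python3 - <<'E'
from h import *
import cv2
f=np.load('w8.npz');p,R=f['p'],f['R']
def w(u,v,z): return watz((u+.5)/1.5-.5,(v+.5)/1.5-.5,z,p,R)
h=w(383,421,.158);b=[w(311,345,.140),w(451,345,.140)];k=w(318,279,.162)
print(h,b,k)
for x in b+[k]: print(np.degrees(np.arctan2(*(x-h)[[1,0]])),np.hypot(*(x-h)[:2]))
P,d=vision.capture('top'); cv2.imwrite('pics/t9.png',cv2.resize(P[:,:,::-1],None,fx=1.5,fy=1.5,interpolation=cv2.INTER_CUBIC))
P,d=vision.capture('wrist'); cv2.imwrite('pics/w9.png',cv2.resize(P[:,:,::-1],None,fx=1.5,fy=1.5,interpolation=cv2.INTER_CUBIC))
p,R,s=pose();np.savez('w9.npz',p=p,R=R.as_matrix());print(p)
E
```

```text
time_s: 15.93
tcp_pos: [0.4718, 0.2167, 0.2778]
eef_rot: [179.8, -0.1, 89.8]
contact_force: [0.5, 0.0, -0.5]
gripper_width: 0.0611
time_s: 16.35
tcp_pos: [0.5027, 0.3288, 0.2765]
eef_rot: [179.9, -0.0, 110.0]
contact_force: [0.6, -1.1, -0.3]
gripper_width: 0.0613
[0.58223717 0.02398597 0.158     ] [array([ 0.52404776, -0.00333426,  0.14      ]), array([0.55539479, 0.08042372, 0.14      ])] [0.48222129 0.02242645 0.162     ]
-154.84969479237114 0.0642837674405283
115.43624265262676 0.062495862488539125
-179.10667615178613 0.10002803345953552
[0.50218828 0.32642999 0.27734263]
```

View pics/t9.png

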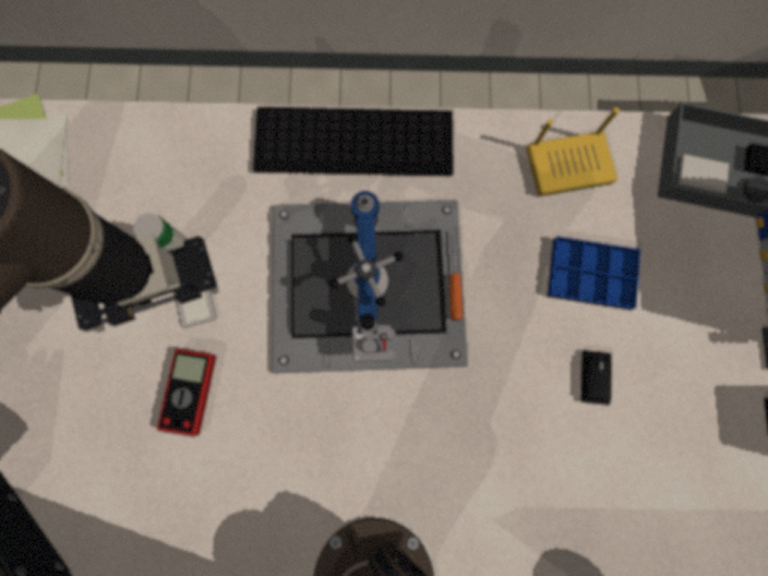

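View pics/w9.png

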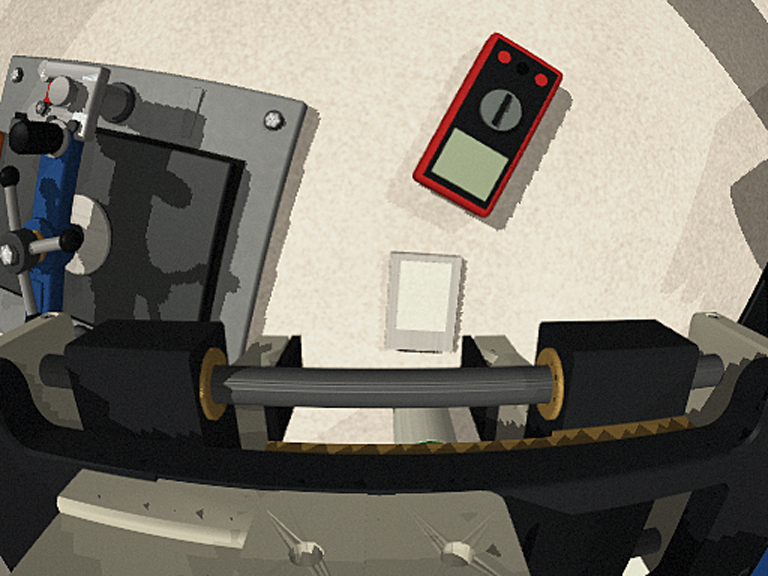

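In the top view the bridge is shut with the red latch (384,343) across the mouth. The laptop, screwdriver and bystanders are at their original pixels. The wheel reads 67.7° mod 90, i.e. 337.7° = 5.89 rad. I'll let the arm settle and hand in.

```bash
python3 -m inch '[[[0,0,0],[0,0,0],0.4],[[0,0,0],[0,0,0],0.4],[[0,0,0],[0,0,0],0.4]]'
python3 - <<'E'
from plant import r
print(r.get_state()['contact_force'],r.get_state()['qd'].round(1)); print(r.close_job())
E
```

```text
time_s: 16.7
tcp_pos: [0.5023, 0.3255, 0.2778]
eef_rot: [179.8, -0.0, 109.7]
contact_force: [1.0, -1.4, 0.2]
gripper_width: 0.0613
[ 1.01400918 -1.44556306  0.15295949] [ 0.1 -0.1  0.1 -0.   0.   0.1]
the job is handed in; nothing more can be done
None
```

I clamped the laptop lid and handed the job in at 16.7 s of the allowed 58 s.

- **Bridge:** I swung it by the knob until it met the hard stop at about 13 N. Pictures afterwards show the hook round the pin and the red latch across the mouth. I judged the latch from the pictures only and did not pull back on the bridge to test it.
- **Star wheel:** With the bridge locked, I gripped the hub between the spokes and turned it 257° clockwise, from about 1.42 rad. The last wrist picture reads about 5.89 rad, half a turn past the 2.75 rad touch point and well short of 8.1 rad, where the spring goes solid. Foot contact is inferred from this angle, not seen directly.
- **Surroundings:** In the final top view the laptop, screwdriver, mouse, multimeter and screw tray look unmoved. The gripper partly hid the drive and spray can, but what shows of them is where it was. The arm was clear of everything at hand-in.

No check failed. The early camera estimates of the pin position disagreed by about 1 cm, so I relied on the hard stop instead.

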